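Tamp the oak sample level on the weighbridge desk

ROBOT

A 6-joint arm with a two-finger parallel gripper is mounted at the origin on the work surface. World frame = base frame: x ahead of the robot, y to its left, z up, the work surface at z = 0. Lengths are in m, angles in rad, forces in N, time in s.
With the tool pointing down it reaches from about 0.3 to 0.775 m from the base axis. Payload 14.6 kg.
Tool frame: the origin (TCP) lies midway between the tips of the shut fingers; the grasp point (between the pads) lies 19 mm behind it (ctrl.grip_depth is the distance from the TCP to the grasp point, in m); z points along the fingers, x is the direction in which the jaws open and shut, and the axes are right-handed (so a half turn about z gives the same grasp; the last joint's range is limited). The gripper opens to 94 mm and grips with 3 to 60 N. Pads are 16 mm wide; open, the fingers measure 119 mm over their backs; the gripper's body (75 mm by 177 mm) begins 78 mm behind the grasp point.
Start: joints at [1.255, 0.3, 1.521, -0, 1.321, -0.067], TCP at [0.135, 0.533, 0.205] pointing down, gripper open.
Joint ranges: [-3.03, 3.03], [-0.79, 2.21], [0.23, 2.52], [-1.04, 4.18], [0, 3.07], [-2.55, 2.55]. Speed limits (rad/s): [2.22, 2.22, 2.57, 3.14, 3.14, 3.14].

INTERFACE

Orientations are given as [roll, pitch, yaw] about the fixed x, y, z axes, in that order (R = Rz(yaw) Ry(pitch) Rx(roll)).
In Python, from station import ctrl gives the robot as it stands.
- The arm moves only by the tool play_rows, never from a script. Its argument "steps" is a list that holds one entry, the list of rows, each a list of 7 numbers: the shift along the tool's x, y, z in cm, then the turn, a rotation vector about the tool's x, y, z in rad, then the opening, from 0 (shut) to 1 (fully open). In form: [[[x, y, z, ax, ay, az, hand], ...]]. A call has 1 to 20 rows; each row is the pose to reach, as a shift and turn from the pose measured when the call began, along the tool's axes at that moment; what a row does not reach only later rows make up. A row lasts 1/12 s, in which the tool goes at most 41.7 mm and 7.16 degrees, less where a joint would pass 70% of its speed; a pose out of reach is approached as far as the arm can. A call with a gripper value outside its range is refused whole. The fingers move at their own pace and stop on an object; "force" is the grip in N (left out, the last holds). Time passes only in rows, so rows that repeat a pose let the fingers close. It gives the time, the measured TCP pose, the force and the opening at its end, in the units of the state.
- ctrl.get_obs(): the state, without advancing time (a new reading comes with each control period).
- ctrl.camera(name): name is "side" or "top"; returns a dict with "frame" (480x640x3 uint8, blue, green, red), "fovy" (degrees; the focal length in pixels is half the picture's height over the tangent of half this angle, whatever the lens; pixels are square), "cx", "cy" (the principal point, pixels), "world_to_cam" (4x4, takes a point from world to camera coordinates). Camera axes: x right, y up, looking along -z (the intrinsics and any distortion apply to the point x, -y, -z); pixel columns grow to the right and rows downward; lengths in m; the calibration is good to about 2 mm. A picture is of the moment at which its call begins. There is no depth.
- ctrl.hand_in(): hands the job in, once; it reports no verdict.
The state is a dict: "time_s": time; "qpos": joint angles; "joint_vel": joint speeds; "tau": joint torques, N m; "ee_pos": TCP position; "eef_rot": TCP orientation; "force": force on the tool from outside, world axes, zero at the start; "moment": the same for the moment, N m; "grip_width": finger opening in m.
Only numpy, scipy, OpenCV 4.12 (cv2) and the standard library are available. Lean on these libraries where they do the work, as an engineer would, in place of code of your own. Each camera call takes 0.05 s, during which the arm holds its last target. There are 200 camera calls.

TASK

Two oak chunks stick up askew in the blue sample bin on the bench scale. Hold the red-handled flat tamper and press it down in the middle of that bin until all the chunks lie flat in one level layer, then stand the tamper upright on the bare desk, clear of the scale, and let go.

Things in the scene. Friction and masses are not known exactly. Their poses are not given: they have to be found in the camera images.
- tamper: Loose hand tamper, 0.3-0.55 kg, standing on the desk: flat square aluminium foot 96 x 96 x 12 mm, dark collar, and an upright red square handle 30 x 30 mm across, sides parallel to the foot's, from 20 to 130 mm above the foot's underside. Origin: centre of the foot's underside; z up the handle. Not the wooden stamp with a round black handle nearby.
- bin: Blue bin fixed on a white scale. Inside 124 x 124 mm, 70 deep, walls 6; origin: centre of inner floor, 45 mm above desk; z up, x, y square to walls. Scale reaches 80 mm out, 125 to -x. Holds 8 loose oak chunks 54 x 28 x 26, 6 flat (tops 26 mm above floor), 2 leaning, 57 high; pressed with up to 20 N, maybe twice, these slide flat into the free place below them. Not the grey bin of corks.
- chunk_a: Loose oak chunk 54 x 28 x 26 mm, 27 g, that leans at about 45 degrees with its upper end on the bin's -x wall. Origin at its centre, x along its length, z across the 26 mm thickness (vertical when it lies flat, centre then 13 mm above the inner floor).
- chunk_b: A like chunk that leans on the bin's +x wall; origin and axes as for chunk_a.
Things that resemble listed ones, but are neither listed nor needed, are in the scene too. What is shaped like the chunk_a but yellow is not meant. Of the things shaped like the tamper, the aluminium one is meant.

How it is judged:
On the way:
1. the tamper, held by the gripper, is pressed down level in the bin: foot's underside less than 34 mm above the inner floor, within 25 mm of the bin's centre, tilted less than 10 degrees (z of tamper in the frame of bin between 0 and 0.034 m and horizontal distance between tamper and bin below 0.025 m and angle between tamper's own z axis and vertical below 0.17 rad and contact force between tamper and the fingers above 1 N), for 0.2 s.
At the end, for the whole second after the job is handed in: Both askew chunks lie flat in the bin (centres less than 21 mm above its inner floor, within 11 degrees of flat), and the tamper stands released and still on the desk, upright within 10 degrees, its axis more than 130 mm from the bin's (z of chunk_a in the frame of bin between 0 and 0.021 m and horizontal distance between each of chunk_a, chunk_b and bin below 0.085 m and angle between the z axis of each of chunk_a, chunk_b and the z axis of bin, either way round below 0.2 rad and z of chunk_b in the frame of bin between 0 and 0.021 m and height (world z) of tamper between -0.01 and 0.01 m and angle between tamper's own z axis and vertical below 0.17 rad and horizontal distance between tamper and bin above 0.13 m and linear speed of tamper below 0.02 m/s); the robot touches nothing.
It also fails if it takes over 45 s, if anything falls off the work surface, if the arm or the gripper's body presses on something with over 40 N, if the wrist force passes 120 N, or if a joint passes its speed limit or range.

## Working session

There is one attempt and no reset: what is moved stays moved. The work goes in short steps, Python scripts to look and compute and a tool call to move; the robot and the scene stay as the last step left them, time stands still between calls to the robot, and variables do not carry over. Pictures are saved under pics/ and viewed, about 8 in all and at most 12, crops included, and the job is handed in when it is done.

Besides the shell and the picture viewer there is one more tool, called as name(argument=value, ...) on one line, values as JSON. play_rows: Moves the arm, as the interface text tells. Its arguments: {"type":"object","properties":{"steps":{"type":"array"},"force":{"type":"number"}},"required":["steps"]}

```bash
mkdir -p pics; ls; cat > h.py <<'E'
import numpy as np, cv2
from station import ctrl
def grab(n):
    c=ctrl.camera(n); c['f']=240/np.tan(np.radians(c['fovy'])/2); return c
def ray(c,u,v):
    T=np.array(c['world_to_cam']);R=T[:3,:3];o=-R.T@T[:3,3]
    d=R.T@np.array([(u-c['cx'])/c['f'],-(v-c['cy'])/c['f'],-1]);return o,d/np.linalg.norm(d)
def onz(c,u,v,z):
    o,d=ray(c,u,v);return o+d*(z-o[2])/d[2]
def tri(c1,p1,c2,p2):
    o1,d1=ray(c1,*p1);o2,d2=ray(c2,*p2)
    s=np.linalg.lstsq(np.c_[d1,-d2],o2-o1,rcond=None)[0]
    a=o1+s[0]*d1;b=o2+s[1]*d2;return (a+b)/2,np.linalg.norm(a-b)
def proj(c,p):
    q=np.array(c['world_to_cam'])@np.r_[p,1];return c['cx']+c['f']*q[0]/-q[2],c['cy']-c['f']*q[1]/-q[2]
E
python3 - <<'E'
from h import *
for n in('side','top'):
    c=grab(n);cv2.imwrite(f'pics/{n}0.png',c['frame']);print({k:v for k,v in c.items() if k!='frame'})
    o,d=ray(c,c['cx'],c['cy']);print(o,d)
print(ctrl.get_obs(),ctrl.grip_depth)
E
```

```text
pics
{'fovy': 49.188395872593546, 'cx': 320.14626436602265, 'cy': 239.0748518687563, 'world_to_cam': array([[ 0.98695498, -0.15943213, -0.0223891 , -0.60911261],
       [ 0.10027705,  0.49995739,  0.86022504, -0.10906708],
       [-0.12595391, -0.8512485 ,  0.50942281, -1.05301528],
       [ 0.        ,  0.        ,  0.        ,  1.        ]]), 'f': np.float64(524.345744315547)}
[ 0.47947225 -0.93896091  0.61661476] [ 0.12595391  0.8512485  -0.50942281]
{'fovy': 44.49115383185336, 'cx': 331.5216836273682, 'cy': 231.59872818168012, 'world_to_cam': array([[-0.01644302, -0.99985761,  0.00379431, -0.05023023],
       [ 0.99655724, -0.0160801 ,  0.08133331, -0.60475201],
       [-0.08126071,  0.00511861,  0.99667974, -1.25396939],
       [ 0.        ,  0.        ,  0.        ,  1.        ]]), 'f': np.float64(586.7673887251285)}
[ 0.49994561 -0.05352897  1.29918295] [ 0.08126071 -0.00511861 -0.99667974]
{'time_s': 0.1, 'qpos': array([ 1.25543466e+00,  3.00404176e-01,  1.52150026e+00,  3.40620405e-06,
        1.32070402e+00, -6.65896454e-02]), 'joint_vel': array([-2.82624492e-04, -1.89057670e-03, -1.52807026e-03,  3.85853057e-06,
        8.29866189e-04,  5.74864822e-04]), 'tau': array([ 1.03960112e-03, -5.32647014e+01, -3.53279793e+01,  7.10196700e-02,
        2.35724525e-02, -7.41116310e-05]), 'ee_pos': array([0.13534292, 0.53285112, 0.20495723]), 'eef_rot': array([-3.14152177e+00,  1.01333400e-03,  1.32202350e+00]), 'force': array([ 0.57491932, -1.07076872, -0.46026055]), 'moment': array([-0.03122981, -0.05206398, -0.00579366]), 'grip_width': 0.09423685129718114} 0.0188
```

View pics/side0.png

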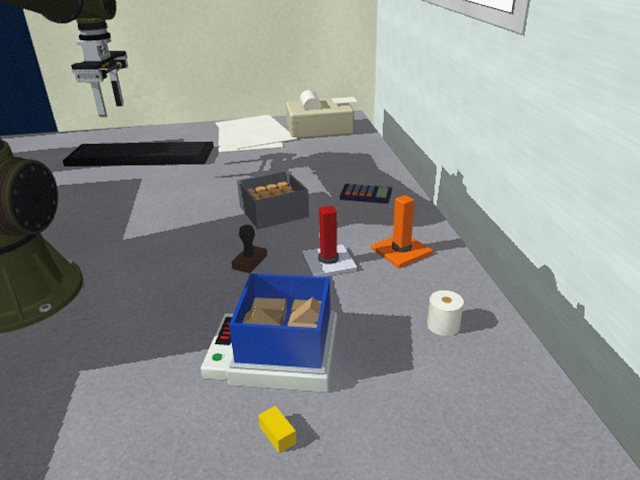

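View pics/top0.png

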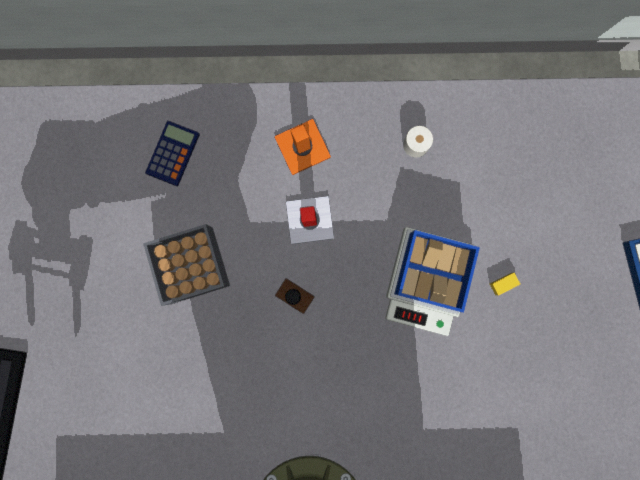

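The red-handled tamper on an aluminium foot is at side (328,235) and top (309,216). Things it could be confused with are the orange tamper at side (403,230), top (302,145), and the wooden stamp at side (248,250), top (294,296). The blue bin is at side (283,320), top (437,270). The grey cork bin at top (187,265) and the blue thing at the right edge of the top view are not it. I choose the red-handled one and check it in a close crop.

```bash
python3 - <<'E'
from h import *
S=grab('side');T=grab('top')
def masks(c):
    h=cv2.cvtColor(c['frame'],cv2.COLOR_BGR2HSV)
    red=(((h[...,0]<4)|(h[...,0]>174))&(h[...,1]>150)&(h[...,2]>60)).astype(np.uint8)
    blue=((abs(h[...,0].astype(int)-117)<10)&(h[...,1]>140)&(h[...,2]>50)).astype(np.uint8)
    return red,blue,h
for n,c in(('S',S),('T',T)):
    r,b,h=masks(c)
    for nm,m in(('red',r),('blue',b)):
        cs=sorted(cv2.findContours(m,0,2)[0],key=cv2.contourArea)[-2:]
        for k in cs: print(n,nm,cv2.contourArea(k),cv2.boundingRect(k),cv2.approxPolyDP(cv2.convexHull(k),2.5,True).reshape(-1,2).tolist())
a=cv2.resize(T['frame'][180:260,270:350],(400,400),interpolation=2)
b=cv2.resize(T['frame'][220:340,380:490],(366,400),interpolation=2)
d=cv2.resize(S['frame'][190:290,290:370],(320,400),interpolation=2)
e=cv2.resize(S['frame'][265:395,195:345],(400,346),interpolation=2)
W=np.zeros((600,800,3),np.uint8)
top=np.hstack([cv2.resize(a,(400,400)),b]);top=cv2.resize(top,None,fx=.75,fy=.75)
W[:300,:top.shape[1]]=top;d=cv2.resize(d,(240,300));W[300:,:240]=d;e=cv2.resize(e,(346,300));W[300:,250:596]=e
cv2.imwrite('pics/crop1.png',W)
E
```

```text
S red 15.5 (220, 336, 9, 3) [[228, 336], [220, 337]]
S red 754.0 (319, 206, 18, 53) [[332, 206], [335, 210], [336, 255], [324, 258], [320, 247], [319, 208]]
S blue 1.0 (20, 9, 2, 4) [[21, 9], [20, 12]]
S blue 7839.5 (228, 274, 102, 94) [[250, 274], [329, 278], [329, 312], [319, 367], [234, 360], [228, 325]]
T red 9.5 (402, 311, 4, 7) [[404, 311], [403, 317]]
T red 234.0 (301, 207, 16, 20) [[313, 207], [316, 224], [305, 226], [301, 220], [301, 208]]
T blue 103.0 (146, 155, 40, 30) [[185, 162], [175, 184], [146, 172], [153, 155]]
T blue 4579.5 (395, 231, 84, 81) [[414, 231], [478, 247], [463, 311], [395, 293], [410, 234]]
```

View pics/crop1.png

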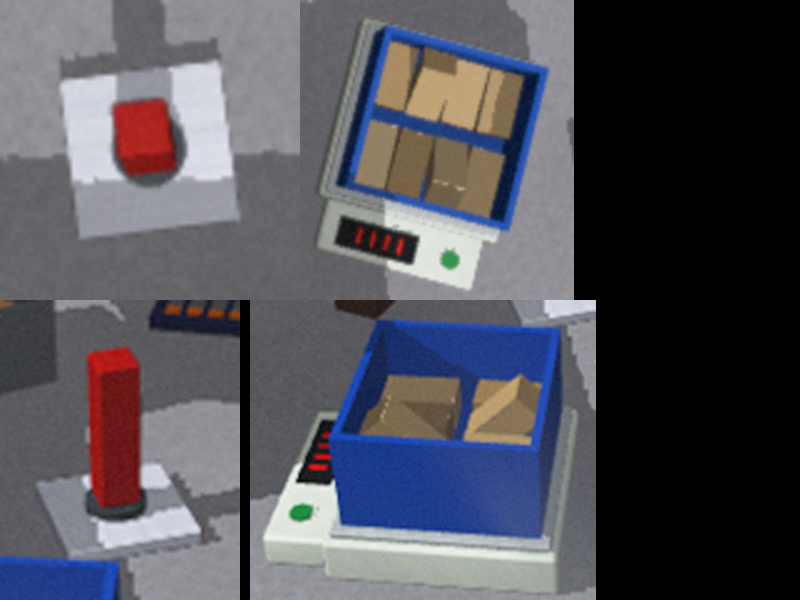

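```bash
python3 - <<'E'
from h import *
S=grab('side');T=grab('top')
t=lambda x,y:(270+x/3.75,180+y/3.75); b=lambda x,y:(380+(x-300)/2.495,220+y/2.5)
s=lambda x,y:(195+(x-250)/2.307,265+(y-300)/2.307); st=lambda x,y:(290+x/3,190+(y-300)/3)
P=lambda *a:print(*[np.round(x,4) for x in a])
print('foot corners z=.012')
F=np.array([onz(T,*t(*q),.012) for q in((62,83),(220,63),(239,217),(80,238))])
P(F,F.mean(0)); 
for i in range(4): e=F[(i+1)%4]-F[i]; P(np.linalg.norm(e),np.degrees(np.arctan2(e[1],e[0])))
print('foot side view'); 
for q in((38,486),(165,464),(202,535),(72,555)): P(onz(S,*st(*q),.010))
print('handle top'); 
for a,q in(((114,103),(88,352)),((166,99),(131,349)),((173,141),(139,363)),((121,146),(90,366))):
    P(onz(T,*t(*a),.13),onz(S,*st(*q),.13))
tc=np.mean([t(*a) for a in((114,103),(166,99),(173,141),(121,146))],0);sc=np.mean([st(*a) for a in((88,352),(131,349),(139,363),(90,366))],0)
P(*tri(T,tc,S,sc))
print('bin')
B=[]
for a,q in(((385,27),(560,329)),((548,68),(545,440)),((509,230),(332,436)),((347,187),(378,321))):
    p,e=tri(T,b(*a),S,s(*q));P(p,e,onz(T,*b(*a),.115),onz(S,*s(*q),.115));B.append(onz(T,*b(*a),.115))
B=np.array(B);P(B.mean(0),(B[0]+B[2])/2)
for i in range(4): e=B[(i+1)%4]-B[i]; P(np.linalg.norm(e),np.degrees(np.arctan2(e[1],e[0])))
E
```

```text
foot corners z=.012
[[ 0.6718  0.0382  0.012 ]
 [ 0.6822 -0.0551  0.012 ]
 [ 0.591  -0.0648  0.012 ]
 [ 0.5802  0.0286  0.012 ]] [ 0.6313 -0.0133  0.012 ]
0.0938 -83.6386
0.0917 -173.9427
0.094 96.6146
0.0921 5.9841
foot side view
[0.5832 0.0275 0.01  ]
[0.6799 0.0397 0.01  ]
[ 0.686  -0.0578  0.01  ]
[ 0.5943 -0.0646  0.01  ]
handle top
[0.6448 0.0021 0.13  ] [ 0.6183 -0.0007  0.13  ]
[ 0.6465 -0.0258  0.13  ] [ 0.6476 -0.0022  0.13  ]
[ 0.6239 -0.0292  0.13  ] [ 0.6491 -0.0234  0.13  ]
[ 0.6217 -0.0014  0.13  ] [ 0.6164 -0.0211  0.13  ]
[ 0.6334 -0.0135  0.1309] 0.0015
bin
[ 0.5971 -0.2272  0.1142] 0.0032 [ 0.5954 -0.2269  0.115 ] [ 0.5985 -0.2283  0.115 ]
[ 0.563  -0.3566  0.1224] 0.0067 [ 0.56   -0.3581  0.115 ] [ 0.5676 -0.3479  0.115 ]
[ 0.4323 -0.3214  0.1174] 0.0031 [ 0.4306 -0.322   0.115 ] [ 0.4336 -0.3185  0.115 ]
[ 0.468  -0.1927  0.1151] 0.0019 [ 0.467  -0.1927  0.115 ] [ 0.4689 -0.1926  0.115 ]
[ 0.5132 -0.2749  0.115 ] [ 0.513  -0.2744  0.115 ]
0.1359 -105.0953
0.1344 164.3934
0.1343 74.2639
0.1329 -14.9093
```

play_rows(steps=[[[-40.7,61.7,0,0,0,1.214,1],[-40.7,61.7,0,0,0,1.214,1],[-40.7,61.7,0,0,0,1.214,1],[-40.7,61.7,0,0,0,1.214,1],[-40.7,61.7,0,0,0,1.214,1],[-40.7,61.7,0,0,0,1.214,1],[-40.7,61.7,0,0,0,1.214,1],[-40.7,61.7,0,0,0,1.214,1],[-40.7,61.7,0,0,0,1.214,1],[-40.7,61.7,0,0,0,1.214,1],[-40.7,61.7,0,0,0,1.214,1],[-40.7,61.7,0,0,0,1.214,1],[-40.7,61.7,0,0,0,1.214,1],[-40.7,61.7,0,0,0,1.214,1],[-40.7,61.7,0,0,0,1.214,1],[-40.7,61.7,0,0,0,1.214,1],[-40.7,61.7,0,0,0,1.214,1],[-40.7,61.7,0,0,0,1.214,1],[-40.7,61.7,0,0,0,1.214,1],[-40.7,61.7,0,0,0,1.214,1]]])

```text
time_s: 1.97
ee_pos: [0.6334, -0.0145, 0.2044]
eef_rot: [3.142, 0.002, 0.106]
force: [-0.2, 0.1, -0.6]
grip_width: 0.0937
```

play_rows(steps=[[[0,-0.1,4,0,0,0,1],[0,-0.1,7,0,0,0,1],[0,-0.1,9.5,0,0,0,1],[0,-0.1,11.3,0,0,0,1],[0,-0.1,12.3,0,0,0,1],[0,-0.1,12.3,0,0,0,1],[0,-0.1,12.3,0,0,0,1],[0,-0.1,12.3,0,0,0,1]]])

```text
time_s: 2.63
ee_pos: [0.6338, -0.0132, 0.0831]
eef_rot: [3.141, -0.001, 0.106]
force: [0.4, 0.3, -0.8]
grip_width: 0.0938
```

```bash
python3 - <<'E'
from h import *
S=grab('side');T=grab('top')
a=cv2.resize(T['frame'][170:270,260:360],(400,400),interpolation=2)
d=cv2.resize(S['frame'][170:290,270:390],(400,400),interpolation=2)
cv2.imwrite('pics/c2.png',np.hstack([a,d]))
E
```

```text
(no output)
```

View pics/c2.png

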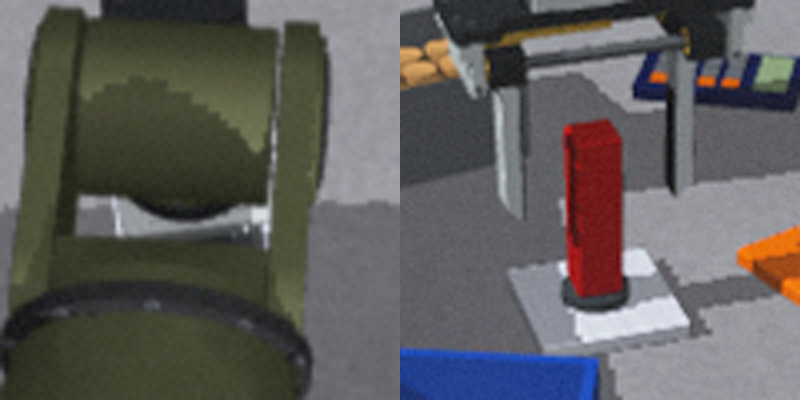

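The side crop shows the red handle between the open fingers, which straddle it nearly symmetrically at crop x 510 and 680, with the handle at 595. I close now.

play_rows(steps=[[[0,0,0,0,0,0,0.2],[0,0,0,0,0,0,0],[0,0,0,0,0,0,0],[0,0,0,0,0,0,0],[0,0,0,0,0,0,0],[0,0,0,0,0,0,0],[0,0,0,0,0,0,0],[0,0,0,0,0,0,0]]], force=50)

```text
time_s: 3.4
ee_pos: [0.6337, -0.0134, 0.0829]
eef_rot: [3.141, -0.001, 0.106]
force: [0.2, -0.5, -0.7]
grip_width: 0.0444
```

play_rows(steps=[[[0,0,0,0,0,0,0],[0,0,0,0,0,0,0],[0,0,0,0,0,0,0],[0,0,0,0,0,0,0],[0,0,0,0,0,0,0],[0,0,0,0,0,0,0]]])

```text
time_s: 3.9
ee_pos: [0.6336, -0.0135, 0.0828]
eef_rot: [3.141, -0.0, 0.106]
force: [-0.9, -0.1, -0.6]
grip_width: 0.0296
```

play_rows(steps=[[[0,0,-2,0,0,0,0],[0,0,-5,0,0,0,0],[0,0,-8,0,0,0,0],[0,0,-11,0,0,0,0],[0,0,-14,0,0,0,0],[0,0,-15,0,0,0,0],[0,0,-15,0,0,0,0],[0,0,-15,0,0,0,0]]])

```text
time_s: 4.57
ee_pos: [0.6332, -0.0134, 0.2311]
eef_rot: [3.142, 0.001, 0.106]
force: [-0.2, 0.9, -4.9]
grip_width: 0.0301
```

```bash
python3 - <<'E'
from h import *
S=grab('side')
print(ctrl.get_obs()['moment'],ctrl.get_obs()['force'])
cv2.imwrite('pics/c3.png',cv2.resize(S['frame'][80:380,190:490],(600,600),interpolation=2))
E
```

```text
[-0.06793846  0.10699337  0.01865133] [ 0.78242986  0.31321612 -4.7809709 ]
```

View pics/c3.png

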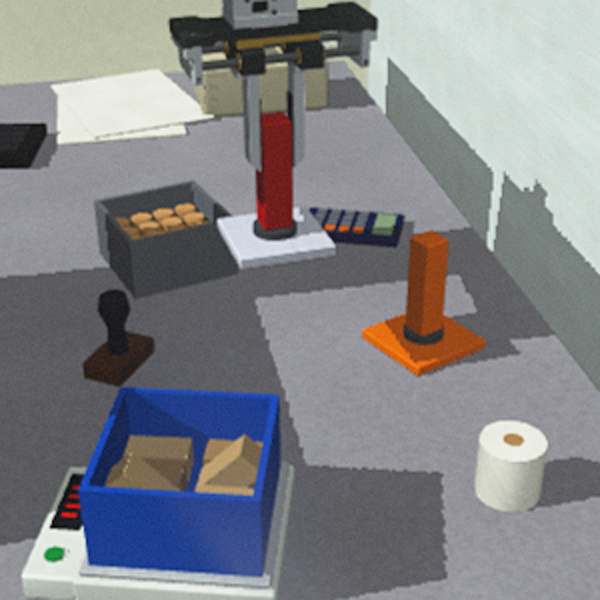

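Tamper held upright: in the crop its foot hangs at (276,240) with the handle vertical between the fingers. Moving over the bin.

play_rows(steps=[[[-0.7,1.2,0,0,0,0.02,0],[-2.2,3.7,0,0,0,0.06,0],[-4,6.8,0,0,0,0.1,0],[-5.8,9.8,0,0,0,0.15,0],[-7.6,12.9,0,0,0,0.2,0],[-9.4,15.9,0,0,0,0.25,0],[-11.2,18.9,0,0,0,0.3,0],[-12.9,21.8,0,0,0,0.34,0],[-14.1,23.9,0,0,0,0.36,0],[-14.6,24.7,0,0,0,0.373,0],[-14.6,24.7,0,0,0,0.373,0],[-14.6,24.7,0,0,0,0.373,0],[-14.6,24.7,0,0,0,0.373,0]]])

```text
time_s: 5.7
ee_pos: [0.5141, -0.2735, 0.2299]
eef_rot: [3.141, 0.004, -0.266]
force: [-0.3, -0.0, -3.5]
grip_width: 0.0295
```

```bash
python3 - <<'E'
from h import *
S=grab('side');T=grab('top')
a=cv2.resize(T['frame'][200:340,370:500],(371,400),interpolation=2)
d=cv2.resize(S['frame'][190:390,190:390],(400,400),interpolation=2)
cv2.imwrite('pics/c4.png',np.hstack([a,d]))
E
```

```text
(no output)
```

View pics/c4.png

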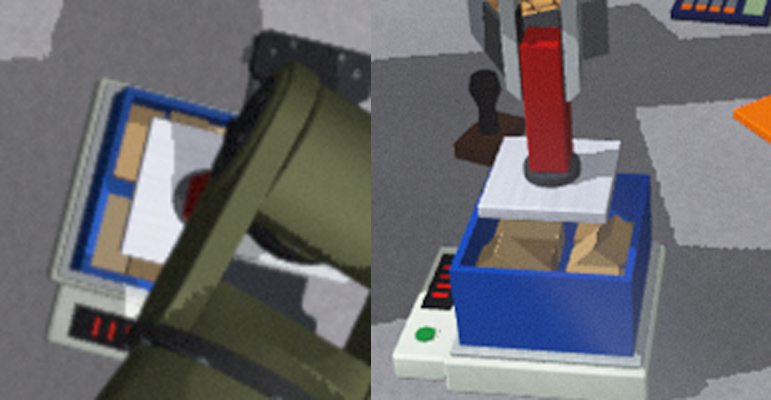

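```bash
python3 - <<'E'
from h import *
S=grab('side');T=grab('top')
t=lambda x,y:(370+x/2.857,200+y/2.857);s=lambda x,y:(190+(x-371)/2,190+y/2)
y=-.267;R=np.array([[np.cos(y),np.sin(y)],[-np.sin(y),np.cos(y)]])
for f,c,l in((t,T,((150,118),(122,253))),(s,S,((503,138),(620,142),(609,208),(480,207)))):
    for q in l: p=onz(c,*f(*q),.159);print(p.round(4),(R@(p[:2]-[.5141,-.2735])).round(4))
print(tri(T,t(150,118),S,s(620,142)),tri(T,t(122,253),S,s(503,138)))
E
```

```text
[ 0.5711 -0.2363  0.159 ] [0.0451 0.0509]
[ 0.4798 -0.2147  0.159 ] [-0.0486  0.0477]
[ 0.4807 -0.2163  0.159 ] [-0.0473  0.0463]
[ 0.5728 -0.2405  0.159 ] [0.0479 0.0473]
[ 0.5516 -0.3261  0.159 ] [ 0.0501 -0.0408]
[ 0.4588 -0.307   0.159 ] [-0.0445 -0.0469]
(array([ 0.57224361, -0.23678627,  0.15654102]), np.float64(0.002017946476328711)) (array([ 0.48022061, -0.21479581,  0.15804856]), np.float64(0.0008898629977175407))
```

play_rows(steps=[[[0,0.1,1.5,0,-0.004,0,0],[0,0.1,3,0,-0.004,0,0],[0,0.1,4,0,-0.004,0,0],[0,0.1,4.3,0,-0.004,0,0],[0,0.1,4.6,0,-0.004,0,0],[0,0.1,4.9,0,-0.004,0,0],[0,0.1,5.1,0,-0.004,0,0]]])

```text
time_s: 6.48
ee_pos: [0.5145, -0.2749, 0.1823]
eef_rot: [3.14, 0.004, -0.265]
force: [-5.0, 3.9, 26.7]
grip_width: 0.0295
```

play_rows(steps=[[[0,0,0,0,0,0,0],[0,0,0,0,0,0,0],[0,0,0.1,0,0,0,0]]])

```text
time_s: 6.73
ee_pos: [0.5147, -0.275, 0.1818]
eef_rot: [3.139, 0.003, -0.265]
force: [-0.2, 0.2, -2.9]
grip_width: 0.0302
```

```bash
python3 - <<'E'
from h import *
S=grab('side')
o=ctrl.get_obs();print(o['force'],o['moment'],o['ee_pos'])
cv2.imwrite('pics/c5.png',cv2.resize(S['frame'][200:380,200:380],(600,600),interpolation=2))
E
```

```text
[-0.58038184 -0.02760349 -4.68901565] [-0.07635395  0.03958021 -0.02015672] [ 0.51448662 -0.27493287  0.18119062]
```

View pics/c5.png

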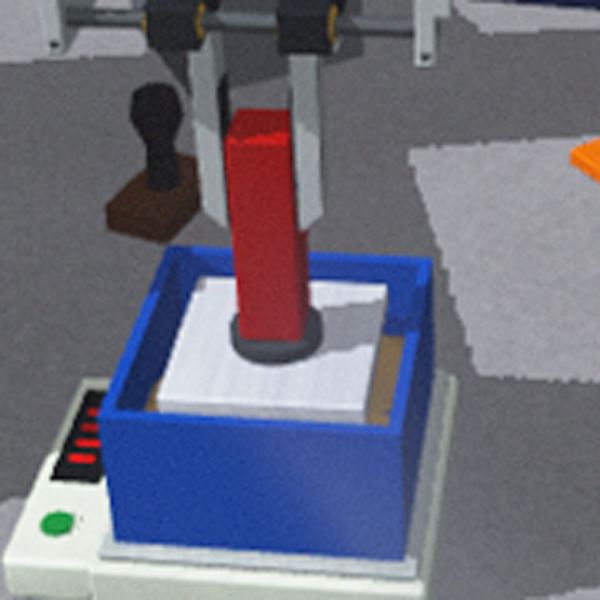

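The chunks have given way: the foot is level in the bin with its near edge at crop (265,410), and the force is back to the bare weight. Pressing on in small steps.

play_rows(steps=[[[0,0,0.3,0,0,0,0],[0,0,0.6,0,0,0,0],[0,0,0.9,0,0,0,0],[0,0,1.2,0,0,0,0],[0,0,1.4,0,0,0,0]]])

```text
time_s: 7.2
ee_pos: [0.5143, -0.2748, 0.1665]
eef_rot: [3.14, 0.005, -0.265]
force: [-0.3, -0.8, -4.4]
grip_width: 0.0298
```

play_rows(steps=[[[0,0,0.2,0,0,0,0],[0,0,0.4,0,0,0,0],[0,0,0.6,0,0,0,0],[0,0,0.8,0,0,0,0]]])

```text
time_s: 7.53
ee_pos: [0.5143, -0.2749, 0.1583]
eef_rot: [3.14, 0.004, -0.265]
force: [0.0, 0.4, -3.7]
grip_width: 0.03
```

play_rows(steps=[[[0,0,0.15,0,0,0,0],[0,0,0.3,0,0,0,0],[0,0,0.45,0,0,0,0],[0,0,0.55,0,0,0,0]]])

```text
time_s: 7.87
ee_pos: [0.5147, -0.2751, 0.1539]
eef_rot: [3.139, 0.002, -0.265]
force: [-3.2, 0.1, 10.8]
grip_width: 0.0297
```

Contact at about the expected 26 mm. A slightly firmer press, held.

play_rows(steps=[[[0,0,0.1,0,0,0,0],[0,0,0.1,0,0,0,0],[0,0,0.1,0,0,0,0],[0,0,0.1,0,0,0,0]]])

```text
time_s: 8.2
ee_pos: [0.5152, -0.2754, 0.1538]
eef_rot: [3.139, 0.0, -0.265]
force: [-1.4, 0.1, 5.7]
grip_width: 0.0298
```

```bash
python3 - <<'E'
from h import *
S=grab('side')
o=ctrl.get_obs();print(o['force'],o['moment'],o['ee_pos'])
cv2.imwrite('pics/c6.png',cv2.resize(S['frame'][200:380,200:380],(600,600),interpolation=2))
E
```

```text
[-1.20862485  0.14978689  5.71876856] [ 0.24929363 -0.06035198  0.02278742] [ 0.5151562  -0.27538497  0.15383761]
```

View pics/c6.png

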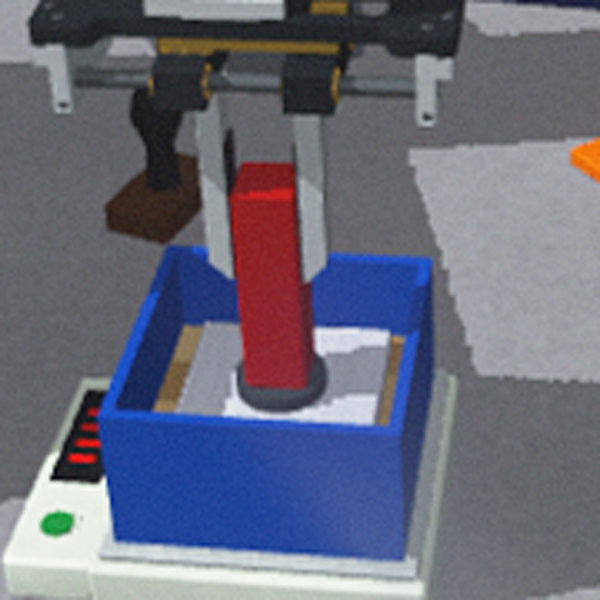

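The foot is deep and level in the bin, with wood showing flat on both sides at crop (180,380) and (395,390). One more press to about 20 N.

play_rows(steps=[[[0,0,0.15,0,0,0,0],[0,0,0.25,0,0,0,0],[0,0,0.25,0,0,0,0],[0,0,0.25,0,0,0,0]]])

```text
time_s: 8.58
ee_pos: [0.5158, -0.2757, 0.1538]
eef_rot: [3.138, -0.002, -0.265]
force: [-3.1, 1.9, 18.9]
grip_width: 0.0301
```

play_rows(steps=[[[0,0,-1,0,0,0,0],[0,0,-2.5,0,0,0,0],[0,0,-4.5,0,0,0,0],[0,0,-6.5,0,0,0,0],[0,0,-8,0,0,0,0],[0,0,-9,0,0,0,0],[0,0,-9,0,0,0,0],[0,0,-9,0,0,0,0]]])

```text
time_s: 9.25
ee_pos: [0.5155, -0.2754, 0.2433]
eef_rot: [3.138, -0.002, -0.265]
force: [0.3, -0.4, -4.5]
grip_width: 0.0297
```

```bash
python3 - <<'E'
from h import *
S=grab('side')
cv2.imwrite('pics/c7.png',cv2.resize(S['frame'][200:380,200:380],(600,600),interpolation=2))
E
```

```text
(no output)
```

View pics/c7.png

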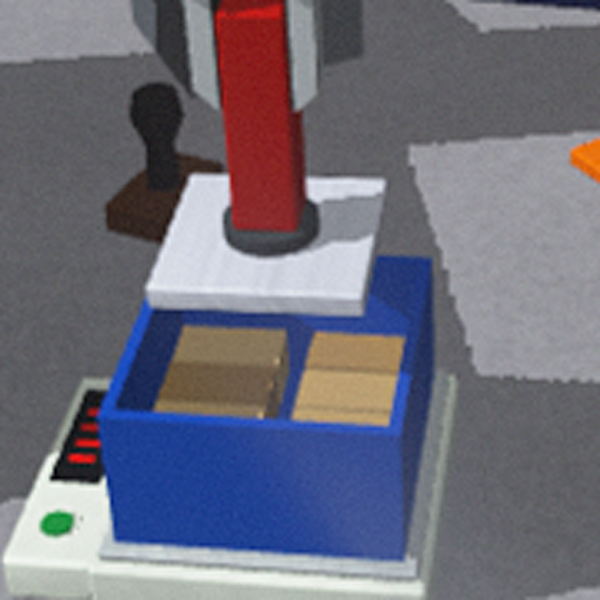

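All chunks now look level in the side view: the left group at crop (225,370) and the right group at (350,380). I carry the tamper back to its old, clear spot.

play_rows(steps=[[[0.2,-1.2,0,0,0,-0.02,0],[0.6,-3.8,0,0,0,-0.05,0],[1.1,-7,0,0,0,-0.09,0],[1.6,-10.2,0,0,0,-0.13,0],[2.1,-13.4,0,0,0,-0.17,0],[2.6,-16.6,0,0,0,-0.21,0],[3.1,-19.8,0,0,0,-0.25,0],[3.6,-23,0,0,0,-0.3,0],[4.1,-26,0,0,0,-0.34,0],[4.4,-27.7,0,0,0,-0.36,0],[4.5,-28.4,0,0,0,-0.37,0],[4.5,-28.4,0,0,0,-0.37,0],[4.5,-28.4,0,0,0,-0.37,0]]])

```text
time_s: 10.38
ee_pos: [0.6329, -0.0131, 0.241]
eef_rot: [3.139, 0.002, 0.105]
force: [0.2, -0.1, -3.4]
grip_width: 0.03
```

play_rows(steps=[[[0,0,2,0,0,0,0],[0,0,5,0,0,0,0],[0,0,8,0,0,0,0],[0,0,11,0,0,0,0],[0,0,13,0,0,0,0],[0,0,14.3,0,0,0,0],[0,0,14.8,0,0,0,0],[0,0,14.8,0,0,0,0],[0,0,14.8,0,0,0,0]]])

```text
time_s: 11.13
ee_pos: [0.6333, -0.014, 0.0943]
eef_rot: [3.138, -0.0, 0.104]
force: [0.5, -0.7, -4.8]
grip_width: 0.0299
```

play_rows(steps=[[[0,0,0.3,0,0,0,0],[0,0,0.6,0,0,0,0],[0,0,0.8,0,0,0,0],[0,0,1.0,0,0,0,0],[0,0,1.1,0,0,0,0],[0,0,1.1,0,0,0,0]]])

```text
time_s: 11.63
ee_pos: [0.6332, -0.014, 0.0832]
eef_rot: [3.138, 0.0, 0.104]
force: [0.4, -0.2, -3.9]
grip_width: 0.03
```

play_rows(steps=[[[0,0,0.05,0,0,0,0],[0,0,0.1,0,0,0,0],[0,0,0.15,0,0,0,0],[0,0,0.2,0,0,0,0],[0,0,0.2,0,0,0,0]]])

```text
time_s: 12.05
ee_pos: [0.6337, -0.0141, 0.0829]
eef_rot: [3.138, -0.002, 0.104]
force: [-3.6, -0.5, 10.4]
grip_width: 0.0297
```

Firm desk contact, so I release it.

play_rows(steps=[[[0,0,-0.1,0,0,0,0],[0,0,-0.1,0,0,0,0.3],[0,0,-0.1,0,0,0,0.6],[0,0,-0.1,0,0,0,1],[0,0,-0.1,0,0,0,1],[0,0,-0.1,0,0,0,1],[0,0,-0.1,0,0,0,1],[0,0,-0.1,0,0,0,1],[0,0,-0.1,0,0,0,1],[0,0,-0.1,0,0,0,1],[0,0,-0.1,0,0,0,1],[0,0,-0.1,0,0,0,1]]])

```text
time_s: 13.05
ee_pos: [0.6337, -0.0141, 0.0838]
eef_rot: [3.138, -0.002, 0.104]
force: [-0.3, 0.2, -1.0]
grip_width: 0.0923
```

play_rows(steps=[[[0,0,-2,0,0,0,1],[0,0,-5,0,0,0,1],[0,0,-8,0,0,0,1],[0,0,-11,0,0,0,1],[0,0,-14,0,0,0,1],[0,0,-16,0,0,0,1],[0,-4,-16,0,0,0,1],[0,-8,-16,0,0,0,1],[0,-12,-16,0,0,0,1],[0,-16,-16,0,0,0,1],[0,-20,-16,0,0,0,1],[0,-24,-16,0,0,0,1],[0,-26,-16,0,0,0,1],[0,-26,-16,0,0,0,1],[0,-26,-16,0,0,0,1],[0,-26,-16,0,0,0,1]]])

```text
time_s: 14.38
ee_pos: [0.6066, 0.2441, 0.2428]
eef_rot: [3.138, -0.001, 0.104]
force: [0.1, 0.1, -0.4]
grip_width: 0.0942
```

```bash
python3 - <<'E'
from h import *
S=grab('side');T=grab('top')
a=cv2.resize(T['frame'][180:330,270:500],(400,261),interpolation=2)
d=cv2.resize(S['frame'][180:390,190:400],(400,400),interpolation=2)
e=cv2.resize(T['frame'][220:320,385:485],(300,300),interpolation=2)
W=np.zeros((570,800,3),np.uint8);W[:261,:400]=a;W[:400,400:]=d;W[265:565,:300]=e
cv2.imwrite('pics/c8.png',W)
E
```

```text
(no output)
```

View pics/c8.png

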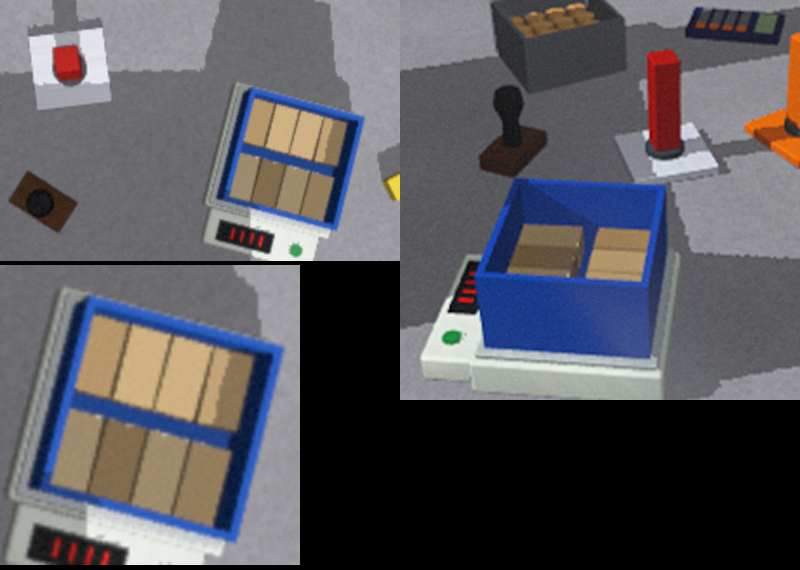

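The top view shows eight chunks in two flat rows of four. The tamper stands upright at crop top (68,65) and side (665,110), and the arm is clear. Handing in.

```bash
python3 -c "
from station import ctrl
print(ctrl.hand_in())"
```

```text
the job is handed in; nothing more can be done
None
```

The job is done and handed in at about 14.5 s; the hand-in returned no verdict. I pressed the aluminium-footed, red-handled tamper down in the middle of the blue bin until the leaning chunks lay flat, then stood it back on its original spot on the desk and let go.

- **Pressing:** The first contact read 26.7 N for a moment, about 7 N over the 20 N in the text, and then the chunks gave way. I followed with a press of about 19 N at full depth. By arm position and grip height, the foot's underside was then about 26 mm above the inner floor, within 2–3 mm of the bin's centre and level.
- **Chunks:** The last top and side pictures show all eight lying flat in two rows of four, none leaning.
- **Tamper:** It stands upright and released at about (0.634, -0.014), roughly 0.29 m from the bin's axis. The arm is clear of everything.

No final check failed. I judged the chunks' flatness by eye and did not measure their angles.

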